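# Try two clock-hand bosses on the gauge pin and sort them

### The arm

A 6-joint arm with a two-finger parallel gripper is mounted at the origin on the work surface. World frame = base frame: x ahead of the robot, y to its left, z up, the work surface at z = 0. Lengths are in m, angles in degrees, forces in N, time in s.
With the tool pointing down it reaches from about 0.325 to 0.775 m from the base axis. Payload 9.3 kg.
Tool frame: the origin (TCP) lies at the very end of the fingers, on their centre line; the grasp point (between the pads) lies 19 mm behind it (env.grip_point_offset is the distance from the TCP to the grasp point, in m); z points along the fingers, y is the line along which they close (so a half turn about z gives the same grasp; the last joint's range is limited). The gripper opens to 85 mm and grips with 20 to 120 N. Pads are 22 mm wide; open, the fingers measure 114 mm over their backs; the gripper's body (76 mm by 85 mm) begins 54 mm behind the grasp point. The pads swing forward as they close: fully open they stand 13 mm farther back than shut.
Start: joints at [63.22, 14.817, 1.232, 76.415, 0, 81.257], TCP at [0.17, 0.523, 0.231] pointing down, gripper open.
Joint ranges: [-174.27, 174.27], [-52.1, 104.24], [-59.71, 78.15], [-110.17, 111.67], [-87.03, 83.33], [-180, 180]. Speed limits (degrees/s): [127.2, 127.2, 159.86, 180, 180, 180].

### API

Orientations are given as [roll, pitch, yaw] about the fixed x, y, z axes, in that order (R = Rz(yaw) Ry(pitch) Rx(roll)).
In Python, from bench import env, imaging, close_job gives the robot as it stands.
- The arm moves only by the tool play_rows, never from a script. Its argument "rows" is a list that holds one entry, the list of rows, each a list of 7 numbers: the turn, a rotation vector about the tool's x, y, z scaled (see below), then the shift along the tool's x, y, z scaled (see below), then the opening, from 0 (shut) to 1 (fully open). In form: [[[wx, wy, wz, x, y, z, gripper], ...]]. A call has exactly 8 rows; each row is the pose to reach, as a shift and turn from the pose commanded when the call began, along the tool's axes at that moment, turning the shorter way round; what a row does not reach only later rows make up. The controller multiplies each number of a shift by 250 mm and each number of a turn by 180 degrees. A row lasts 1/8 s, in which the tool goes at most 62.5 mm and 10.7 degrees, less where a joint would pass 70% of its speed; a pose out of reach is approached as far as the arm can. A call with a number of a shift or a turn outside -1 to 1 is refused whole. A call with a gripper value outside its range is refused whole. The fingers move at their own pace and stop on an object; "newtons" is the grip in N (left out, the last holds). Time passes only in rows, so rows that repeat a pose let the fingers close, or fill a call up. It gives the time, the measured TCP pose, the force, the opening and the grip force at its end, in the units of the state.
- env.get_obs(): the state, without advancing time (a new reading comes with each control period).
- imaging.read_camera(name): name is "scene" or "top" or "wrist"; returns the picture (420x560x3 uint8, blue, green, red); there is no depth.
- imaging.camera_model(name): a dict with "fx", "fy", "cx", "cy" (pixels), "camera_from_world" (4x4, takes a point from world to camera coordinates). Camera axes: x right, y down, z forward; pixel columns grow to the right and rows downward; lengths in m; the calibration is good to about 2 mm. The wrist camera is an equidistant fisheye: a pixel r from the principal point sees the ray r / f radians off the axis. A picture is of the moment at which its call begins: read the wrist's pose just before it. camera_model takes no time and is no camera call; for the wrist camera it gives the pose at the moment of the call.
- close_job(): hands the job in; it is judged then, once.
The state is a dict: "time_s": time; "joint_positions": joint angles; "qd": joint speeds; "joint_torque": joint torques, N m; "ee_pos": TCP position; "eef_rot": TCP orientation; "force": force on the tool from outside, world axes, zero at the start; "moment": the same for the moment, N m; "finger_gap": finger opening in m; "finger_force": force on a finger pad.
Only numpy, scipy, OpenCV 4.12 (cv2) and the standard library are available. Lean on these libraries where they do the work, as an engineer would, in place of code of your own. Each camera call takes 0.05 s, during which the arm holds its last target. There are 200 camera calls.

### The job

Find out which of the two square aluminium bosses fit the gauge pin: one at a time, lay a boss in the gauge's open lane and push it along onto the pin, fully home if it goes, or just up against the pin's nose if it will not, without forcing it. The brass stripper post slides a boss that has gone home back off the pin. Put each boss away before trying the next: lying flat in the square wooden tray if it fits, lying flat in the round steel dish if it does not. Leave the jar, the oil bottle and the little clock where they are.

Things in the scene. Friction and masses are not known exactly. Their poses are not given: they have to be found in the camera images.
- boss_1: Aluminium hand boss: a square block 44 x 44 mm, 80 mm long, with a round bore right through along its length. Looks the same outside as boss_2; the bore of either one may be large enough for the pin or too small. Origin in the middle of the block (22 mm above what it lies on); x along its length and bore. Lies loose on the bench, about 0.3 kg.
- boss_2: Aluminium hand boss, outside the same as boss_1 (44 x 44 x 80 mm, bored along x, origin in its middle); its bore may be large enough for the pin or too small.
- gauge: Fit gauge, fixed to the bench: dark steel base plate 215 x 96 mm (x = -115 to 100 mm), 8 mm thick, carrying a straight lane: first open, then a tunnel round the pin. Origin on the bench under the pin's nose; +x is the way a boss is pushed on, z up. A boss in the lane lies on the base with its middle at y = 0, z = 30 mm, its bore in line with the pin.
- lane (a point): Middle of the open lane, at gauge x = -56, y = 0, z = 30 mm (gauge axes). The lane runs from gauge x = -106 to -6 mm between two low grey rails, 10 mm thick, tops 16 mm above the bench, whose gap narrows from 55 mm at the entry to 47 mm.
- mouth (a point): Middle of the tunnel's mouth, at gauge x = -5, y = 0, z = 30 mm. Tunnel: two grey walls 12 mm thick, 47.4 mm apart, tops 52 mm above the bench (level with a boss), open above, from gauge x = -5 to 84 mm, then an end wall to 98 mm. A boss fully home has its middle at gauge x = 32 mm and sticks out of the mouth by only 3 mm.
- pin: Gauge pin, fixed in the gauge: level round steel pin 26 mm in diameter along the gauge's x axis, its free end (nose, tapered to 22 mm over the last 3 mm) pointing to the open lane. Origin at the middle of the nose, 30 mm above the bench. A boss that will not go on stops with its front face at the nose, its middle at gauge x = -40 mm.
- stripper (a joint): Brass stripper, a plate 43 mm wide, 8 mm thick that slides along the pin in the tunnel with 1.5 N friction and stays where left. 0 m = back against its stop (front face at gauge x = 72 mm), growing as it moves towards the open lane, to 0.078 m (front face 6 mm in front of the nose: a boss ahead of it is clear of the pin). A boss pushed on simply pushes it back.
- stripper_post (a point): Top of the upright round brass post on the stripper, 12 mm in diameter, 88 mm above the bench, standing 36 mm clear above the tunnel walls; move the post along the gauge's -x to strip a boss off the pin.
- tray: Square wooden tray, fixed, 160 (x) x 150 (y) mm outside, 30 mm high, walls 6 mm and floor about 6 mm thick; origin at the centre of its underside. For bosses that fit.
- dish: Round steel dish, fixed, 168 mm across at the foot and 180 mm at the rim, 28 mm high, 3 mm thick; origin at the centre of its underside. For bosses that do not fit.
- jar: Bystander: amber glass jar, 48 mm across, 75 mm high, origin at the centre of its underside.
- oil: Bystander: grey oil bottle, 52 mm across, 140 mm high, origin at the centre of its underside.
- clock: Bystander: dark round table clock, 90 mm across, 97 mm high and 45 mm thick along its x, on two feet; origin at the centre of its underside.
Things that resemble listed ones, but are neither listed nor needed, are in the scene too. What is shaped like the boss_1 but purple is not meant. Several things have the shape of the dish; the one meant has the colours described above.

How it is judged:
By the outcome, as a careful person would: the job done as asked, in the order asked, and still so for the second after the job is handed in, with the robot touching nothing.
It also fails if it takes over 72 s, if anything falls off the work surface, if the arm or the gripper's body presses on something with over 40 N, if the wrist force passes 120 N, or if a joint passes its speed limit or range.

## Working session

There is one attempt and no reset: what is moved stays moved. The work goes in short steps, Python scripts to look and compute and a tool call to move; the robot and the scene stay as the last step left them, time stands still between calls to the robot, and variables do not carry over. Pictures are saved under pics/ and viewed, at most 10 in all, crops included, and the job is handed in when it is done.

Besides the shell and the picture viewer there is one more tool, called after ">>>" by a JSON object that holds its "api" and its "payload", one argument or row to a line. play_rows: Moves the arm, as the interface text tells. Its arguments: {"type":"object","properties":{"rows":{"type":"array","items":{"type":"array","items":{"type":"array","items":{"type":"number"}}}},"newtons":{"type":"number"}},"required":["rows"]}

```bash
ls; mkdir -p pics
python3 - <<'E'
from bench import env, imaging
import cv2,numpy as np
o=env.get_obs();print(o['time_s'],o['ee_pos'],o['eef_rot'],o['finger_gap'])
for n in("scene","top"):
    cv2.imwrite(f'pics/{n}0.png',imaging.read_camera(n));m=imaging.camera_model(n);print(n,m['fx'],m['fy'],m['cx'],m['cy'],np.round(m['camera_from_world'],4).tolist())
E
```

```text
pics
0.0 [0.17015904 0.52269953 0.23063217] [-1.79919719e+02 -1.16732980e-02  1.61964167e+02] 0.0852073326758539
scene 486.6746863531334 486.6746863531334 288.37579708439245 214.39314292838873 [[-0.4523, 0.8919, 0.0042, 0.135], [0.6594, 0.3375, -0.6717, -0.3048], [-0.6005, -0.301, -0.7408, 1.6841], [0.0, 0.0, 0.0, 1.0]]
top 412.7779432656838 412.7779432656838 286.75583016726534 207.84980059011144 [[0.0159, -0.9997, 0.0159, 0.0935], [-0.9939, -0.0175, -0.109, 0.5147], [0.1092, -0.014, -0.9939, 1.3545], [0.0, 0.0, 0.0, 1.0]]
```

View pics/scene0.png

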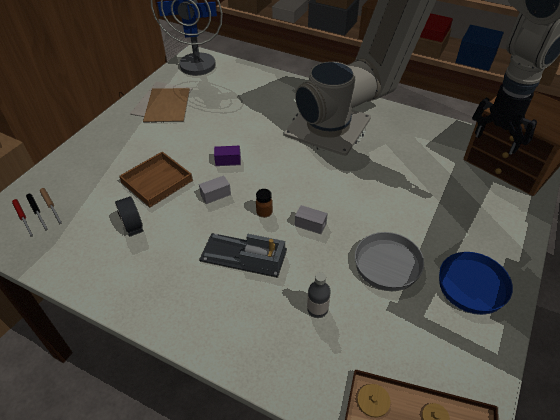

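View pics/top0.png

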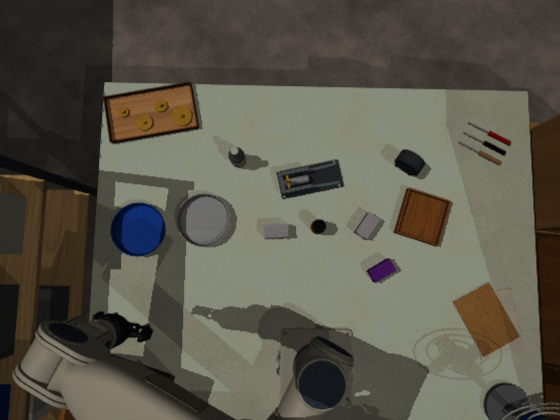

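The scene view shows the gauge at (243,254), plain bosses at (214,189) and (311,219), a purple block at (227,156), the tray at (156,177), the steel dish at (389,261) and a blue dish at (476,281). In the top view these are at (310,178), (368,225), (277,230), (381,269), (423,216), (206,219) and (138,229).

- **Bosses:** there are three candidate blocks. The two grey aluminium ones are meant, and the purple one is not.
- **Dish:** the grey steel one is meant, and the blue one is not.
- **Tray:** the empty, nearly square one is meant. The one with brass rings at top (152,112) is not.

```bash
cat > h.py <<'E'
import cv2,numpy as np
from bench import env,imaging
def ray(n,p,m=None):
    m=m or imaging.camera_model(n);T=np.array(m['camera_from_world']);R=T[:3,:3]
    x=(p[0]-m['cx'])/m['fx'];y=(p[1]-m['cy'])/m['fy']
    if n=='wrist':
        r=np.hypot(x,y)+1e-12;d=np.array([np.sin(r)*x/r,np.sin(r)*y/r,np.cos(r)])
    else: d=np.array([x,y,1.])
    return -R.T@T[:3,3],R.T@(d/np.linalg.norm(d))
def plane(n,p,z,m=None):
    c,d=ray(n,p,m);return c+d*(z-c[2])/d[2]
def tri(*cd):
    A=sum(np.eye(3)-np.outer(d,d) for c,d in cd);b=sum((np.eye(3)-np.outer(d,d))@c for c,d in cd)
    p=np.linalg.solve(A,b);return p,max(np.linalg.norm((np.eye(3)-np.outer(d,d))@(p-c)) for c,d in cd)
def flood(im,s,t):
    m=np.zeros((im.shape[0]+2,im.shape[1]+2),np.uint8)
    cv2.floodFill(cv2.GaussianBlur(im,(3,3),0),m,s,0,(t,)*3,(t,)*3,4|cv2.FLOODFILL_MASK_ONLY|cv2.FLOODFILL_FIXED_RANGE|(255<<8))
    m=m[1:-1,1:-1];M=cv2.moments(m,True);c=max(cv2.findContours(m,0,1)[0],key=cv2.contourArea)
    return (M['m10']/M['m00'],M['m01']/M['m00']),cv2.boxPoints(cv2.minAreaRect(c)),M['m00']
E
python3 - <<'E'
from h import *
S=cv2.imread('pics/scene0.png');T=cv2.imread('pics/top0.png')
for k,s,t,tol in [('bossA',(214,186),(368,222),14),('bossB',(311,214),(277,228),14),('tray',(156,178),(423,216),25),('dish',(389,263),(206,221),18),('jar',(264,194),(318,224),20),('oil',(320,277),(237,153),20)]:
    a,ba,na=flood(S,s,tol);b,bb,nb=flood(T,t,tol)
    p,e=tri(ray('scene',a),ray('top',b));print(k,S[s[1],s[0]],T[t[1],t[0]],np.round(a),na,np.round(b),nb,'P',np.round(p,3),'err',round(e,4))
    z=p[2]; print('  top box',[np.round(plane('top',q,z)[:2],3).tolist() for q in bb])
for k,q in [('gauge left',(278,188)),('g',(343,163)),('g',(343,186)),('g',(280,200))]: print(k,np.round(plane('top',q,.008),3))
for k,q in [('clock',(410,162))]: print(k,np.round(plane('top',q,.05),3))
cv2.imwrite('pics/cropT.png',cv2.resize(T[140:290,170:460],None,fx=2.7,fy=2.7,interpolation=cv2.INTER_CUBIC))
E
```

```text
bossA [111 109 111] [109 109 114] [214. 184.] 277.0 [368. 225.] 302.0 P [ 0.459 -0.164  0.049] err 0.0016
  top box [[0.438, -0.124], [0.508, -0.17], [0.484, -0.207], [0.414, -0.16]]
bossB [104 103 106] [103 104 108] [311. 214.] 329.0 [275. 230.] 333.0 P [0.438 0.14  0.049] err 0.0004
  top box [[0.455, 0.184], [0.468, 0.089], [0.423, 0.083], [0.41, 0.177]]
tray [39 62 91] [17 50 88] [154. 179.] 1360.0 [422. 218.] 1872.0 P [ 0.491 -0.362  0.008] err 0.0017
  top box [[0.437, -0.26], [0.594, -0.309], [0.55, -0.462], [0.394, -0.412]]
dish [101 101 101] [108 112 111] [386. 263.] 2034.0 [206. 220.] 1502.0 P [0.47  0.375 0.006] err 0.0003
  top box [[0.547, 0.441], [0.549, 0.309], [0.396, 0.304], [0.394, 0.435]]
jar [12 12 14] [9 8 6] [263. 196.] 160.0 [319. 226.] 124.0 P [ 0.451 -0.002  0.066] err 0.0002
  top box [[0.442, 0.024], [0.477, 0.007], [0.461, -0.027], [0.426, -0.009]]
oil [122 131 130] [54 63 61] [242. 247.] 92129.0 [237. 153.] 1.0 P [0.695 0.183 0.221] err 0.083
  top box [[0.65, 0.252], [0.65, 0.252], [0.65, 0.252], [0.65, 0.252]]
gauge left [0.583 0.133 0.008]
g [ 0.674 -0.089  0.008]
g [ 0.594 -0.089  0.008]
g [0.542 0.125 0.008]
clock [ 0.672 -0.308  0.05 ]
```

View pics/cropT.png

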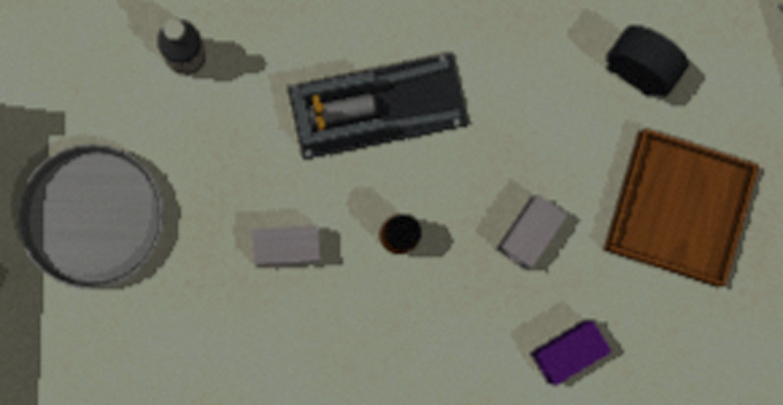

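The crop confirms two grey bosses, at (287,245) and (537,232). The purple block at (572,352) is excluded. The steel dish is at (93,213) and the empty tray at (683,208). The gauge's open lane is on its right side and its pin and stripper are on the left. I'll move over the gauge for a closer look.

>>> {"api": "play_rows", "payload": {
  "rows": [
    [[0, 0, 0.17, -0.93, -0.73, -0.14, 1], [0, 0, 0.17, -0.93, -0.73, -0.14, 1], [0, 0, 0.17, -0.93, -0.73, -0.14, 1], [0, 0, 0.17, -0.93, -0.73, -0.14, 1], [0, 0, 0.17, -0.93, -0.73, -0.14, 1], [0, 0, 0.17, -0.93, -0.73, -0.14, 1], [0, 0, 0.17, -0.93, -0.73, -0.14, 1], [0, 0, 0.17, -0.93, -0.73, -0.14, 1]]
  ]
}}

```text
time_s: 1.1
ee_pos: [0.3342, 0.2782, 0.266]
eef_rot: [-180.0, -0.0, 131.5]
force: [-0.3, -0.5, 0.6]
finger_gap: 0.0854
finger_force: 0.0
```

```bash
cat > go.py <<'E'
from h import *
import sys
from scipy.spatial.transform import Rotation as Ro
# go.py x y z yaw -> row numbers (shift/turn in tool units); assumes commanded ~ measured pose
def rows(p,yaw):
    o=env.get_obs();R=Ro.from_euler('xyz',o['eef_rot'],degrees=True);G=Ro.from_euler('xyz',[180,0,yaw],degrees=True)
    print('at',round(o['time_s'],2),np.round(o['ee_pos'],4),np.round(o['eef_rot'],2),'F',np.round(o['force'],1),'gap',round(o['finger_gap'],4))
    print('turn',np.round((R.inv()*G).as_rotvec()/np.pi,4),'shift',np.round(R.inv().apply(np.array(p)-o['ee_pos'])/.25,4))
if __name__=='__main__':
    a=list(map(float,sys.argv[1:]));rows(a[:3],a[3])
E
python3 go.py .5 .03 .3 101
```

```text
at 1.1 [0.3342 0.2782 0.266 ] [-1.7997e+02 -2.0000e-02  1.3145e+02] F [-0.3 -0.5  0.6] gap 0.0854
turn [-2.000e-04 -1.000e-04  1.692e-01] shift [-1.1831 -0.1603 -0.1362]
```

>>> {"api": "play_rows", "payload": {
  "rows": [
    [[0, 0, 0.17, -1, -0.15, -0.14, 1], [0, 0, 0.17, -1, -0.15, -0.14, 1], [0, 0, 0.17, -1, -0.15, -0.14, 1], [0, 0, 0.17, -1, -0.15, -0.14, 1], [0, 0, 0.17, -1, -0.15, -0.14, 1], [0, 0, 0.17, -1, -0.15, -0.14, 1], [0, 0, 0.17, -1, -0.15, -0.14, 1], [0, 0, 0.17, -1, -0.15, -0.14, 1]]
  ]
}}

```text
time_s: 2.1
ee_pos: [0.4713, 0.0664, 0.3014]
eef_rot: [180.0, -0.0, 100.9]
force: [-0.6, -0.6, -0.6]
finger_gap: 0.0856
finger_force: 0.0
```

Run:
```python
from h import *
import json
o=env.get_obs();m=imaging.camera_model('wrist');im=imaging.read_camera('wrist')
json.dump({k:np.array(v).tolist() for k,v in m.items() if k in('fx','fy','cx','cy','camera_from_world')},open('pics/w1.json','w'))
cv2.imwrite('pics/w1.png',im);print(o['ee_pos'],o['eef_rot'],m['fx'],m['cx'],m['cy']);T=np.array(m['camera_from_world']);print(np.round(T,3),-T[:3,:3].T@T[:3,3])
```

```text
[0.47129964 0.06638695 0.30143088] [ 1.79985574e+02 -3.52255921e-03  1.00900014e+02] 325.19226210127806 275.4864180308433 208.13006869115918
[[ 0.982  0.188 -0.    -0.476]
 [ 0.182 -0.949  0.259 -0.074]
 [ 0.048 -0.254 -0.966  0.439]
 [ 0.     0.     0.     1.   ]] [0.46000412 0.13075976 0.44345604]
```

View pics/w1.png

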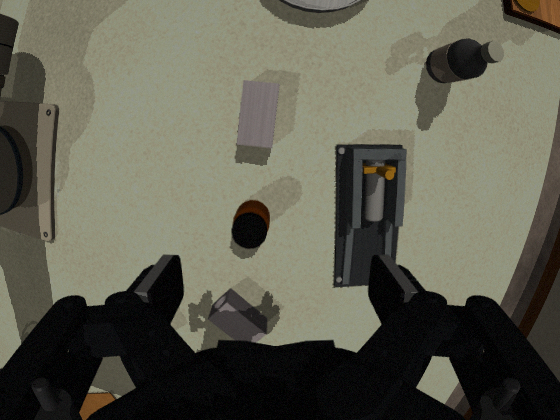

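The wrist view shows boss B at (259,115), the gauge base from (335,145) to (405,287) with its pin at (375,195), the post at (390,172), the jar at (250,225) and the oil bottle at (460,60).

```bash
python3 - <<'E'
from h import *
import json
m=json.load(open('pics/w1.json'));im=cv2.imread('pics/w1.png');S=cv2.imread('pics/scene0.png');T=cv2.imread('pics/top0.png')
a,ba,na=flood(im,(258,110),14);print('boss',a,na,ba.tolist())
b,bb,_=flood(T,(277,228),14);c,_,_=flood(S,(311,214),14)
p,e=tri(ray('wrist',a,m),ray('top',b),ray('scene',c));print('tri',p,e, tri(ray('wrist',a,m),ray('scene',c)))
q=[plane('wrist',x,p[2],m)[:2] for x in ba];print(np.round(q,4).tolist());print(plane('wrist',a,p[2],m))
for i in range(4):
    d=q[(i+1)%4]-q[i];print(np.linalg.norm(d),np.degrees(np.arctan2(d[1],d[0])))
cv2.imwrite('pics/g1.png',cv2.resize(im[135:295,320:420],None,fx=3.75,fy=3.75,interpolation=cv2.INTER_CUBIC))
E
python3 go.py .44 .14 .10 98
```

```text
boss (259.9924924924925, 109.74211711711712) 2664.0 [[234.18002319335938, 142.74000549316406], [245.22000122070312, 65.46000671386719], [297.7200012207031, 72.96000671386719], [286.6800231933594, 150.24000549316406]]
tri [0.43831666 0.14122885 0.04957847] 0.00194895499050426 (array([0.43917241, 0.14219237, 0.05098216]), np.float64(0.0010147948964540484))
[[0.4151, 0.0983], [0.411, 0.1936], [0.4744, 0.196], [0.4794, 0.1009]]
[0.43865019 0.14314952 0.04957847]
0.09545865280111374 92.48626860775246
0.06340324219094336 2.155711000380384
0.09527455169567078 -86.9756046285085
0.06429724539685101 -177.67189277199986
at 2.15 [0.4714 0.0662 0.3014] [179.98   0.   100.88] F [-0.4 -0.   0.5] gap 0.0855
turn [ 0.0001 -0.      0.016 ] shift [ 0.3137 -0.0678  0.8057]
```

View pics/g1.png

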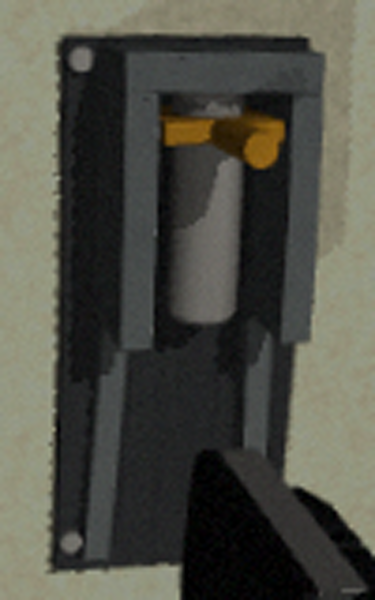

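The gauge crop shows wall tops with outer corners at (127,54), (323,58), (121,348) and (310,342). The pin nose is at (205,320), the post top at (262,150), and the base's left corners at (60,38) and (52,572).

Run:
```python
from h import *
import json
m=json.load(open('pics/w1.json'));im=cv2.imread('pics/w1.png');S=cv2.imread('pics/scene0.png');T=cv2.imread('pics/top0.png')
f=lambda c:(c[0]/3.75+320-.37,c[1]/3.75+135-.37)
W=np.array([plane('wrist',f(c),.052,m)[:2] for c in [(127,54),(323,58),(121,348),(310,342)]])
G=np.array([[98,35.7],[98,-35.7],[-5,35.7],[-5,-35.7]])/1e3
B=np.array([plane('wrist',f(c),.008,m)[:2] for c in [(60,38),(52,572)]]);GB=np.array([[100,48],[-115,48]])/1e3
def fit(A,Bq):
    a,b=A.mean(0),Bq.mean(0);z=np.vdot((A-a)@[1,1j],(Bq-b)@[1,1j]);t=np.angle(z);R=np.array([[np.cos(t),-np.sin(t)],[np.sin(t),np.cos(t)]])
    o=b-R@a;print('gauge o',o,'yaw',np.degrees(t),'scale',abs(z)/np.sum((A-a)**2),'res mm',np.round((A@R.T+o-Bq)*1e3,1).tolist())
fit(G,W);fit(GB,B);fit(np.r_[G,GB],np.r_[W,B])
for tol in(5,7,9,11):
    a,ba,na=flood(im,(258,110),tol);q=[plane('wrist',x,.044,m)[:2] for x in ba]
    d=[(round(np.linalg.norm(q[(i+1)%4]-q[i]),4),round(np.degrees(np.arctan2(*(q[(i+1)%4]-q[i])[::-1])),1)) for i in range(2)];print(tol,na,np.round(a,1),np.round(np.mean(q,0),4),d)
print(im[75:170:5,258].tolist())
print(im[110,230:300:4].tolist())
```

```text
gauge o [0.61484249 0.03201794] yaw 102.62827739092194 scale 0.9794217690813308 res mm [[-0.7, 0.6], [0.8, 1.8], [-0.3, -1.7], [0.3, -0.7]]
gauge o [0.61388342 0.03211313] yaw 102.9435631896247 scale 0.9953481689216765 res mm [[-0.1, 0.5], [0.1, -0.5]]
gauge o [0.61458849 0.03199635] yaw 102.70559079344702 scale 0.9917442558294172 res mm [[-1.1, 0.5], [0.4, 1.8], [-0.6, -1.7], [0.0, -0.7], [1.0, 0.7], [0.3, -0.5]]
5 2202.0 [257.6 113.4] [0.4361 0.1389] [(np.float64(0.0791), np.float64(93.6)), (np.float64(0.0435), np.float64(3.1))]
7 2288.0 [257.8 113.2] [0.4362 0.1391] [(np.float64(0.0798), np.float64(93.4)), (np.float64(0.0442), np.float64(2.9))]
9 2338.0 [257.9 113. ] [0.436  0.1404] [(np.float64(0.0823), np.float64(93.4)), (np.float64(0.0447), np.float64(2.9))]
11 2384.0 [258.  112.8] [0.4362 0.1409] [(np.float64(0.0837), np.float64(93.8)), (np.float64(0.0455), np.float64(3.3))]
[[122, 146, 143], [102, 123, 125], [107, 110, 118], [109, 109, 118], [110, 111, 119], [106, 107, 117], [108, 110, 118], [108, 110, 118], [113, 112, 122], [114, 113, 123], [114, 117, 123], [108, 111, 121], [108, 108, 120], [108, 109, 118], [106, 108, 115], [68, 81, 84], [72, 85, 87], [64, 80, 82], [125, 150, 147]]
[[118, 143, 145], [123, 146, 148], [129, 149, 146], [104, 106, 116], [105, 110, 118], [106, 109, 117], [109, 110, 119], [108, 110, 118], [108, 108, 117], [110, 111, 120], [111, 111, 122], [111, 115, 123], [107, 131, 132], [105, 128, 133], [113, 135, 138], [111, 132, 134], [109, 131, 132], [124, 149, 147]]
```

```bash
python3 go.py .4362 .1391 .10 93.4;python3 go.py .4362 .1391 .016 93.4
```

```text
at 2.15 [0.4714 0.0662 0.3014] [179.98   0.   100.88] F [-0.4 -0.   0.5] gap 0.0855
turn [ 0.0001 -0.      0.0416] shift [ 0.313  -0.0834  0.8057]
at 2.15 [0.4714 0.0662 0.3014] [179.98   0.   100.88] F [-0.4 -0.   0.5] gap 0.0855
turn [ 0.0001 -0.      0.0416] shift [ 0.313  -0.0835  1.1417]
```

>>> {"api": "play_rows", "payload": {
  "rows": [
    [[0, 0, 0.0415, 0.313, -0.0835, 0.5, 1], [0, 0, 0.0415, 0.313, -0.0835, 0.8, 1], [0, 0, 0.0415, 0.313, -0.0835, 0.95, 1], [0, 0, 0.0415, 0.313, -0.0835, 0.95, 1], [0, 0, 0.0415, 0.313, -0.0835, 0.95, 1], [0, 0, 0.0415, 0.313, -0.0835, 0.95, 1], [0, 0, 0.0415, 0.313, -0.0835, 0.95, 1], [0, 0, 0.0415, 0.313, -0.0835, 0.95, 1]]
  ]
}}

```text
time_s: 3.15
ee_pos: [0.438, 0.1379, 0.0654]
eef_rot: [179.8, -0.0, 93.3]
force: [-0.1, 0.1, 0.2]
finger_gap: 0.0852
finger_force: 0.0
```

```bash
python3 go.py .4362 .1391 .016 93.4; python3 -c "
from math import *
t=radians(102.7)
for x in(-62,-56): print(.6147+x/1e3*cos(t),.032+x/1e3*sin(t))"
```

```text
at 3.15 [0.438  0.1379 0.0654] [ 1.7983e+02 -1.0000e-02  9.3270e+01] F [-0.1  0.1  0.2] gap 0.0852
turn [ 0.001  -0.0001 -0.0007] shift [ 0.0053 -0.0075  0.1976]
0.628330464669876 -0.028483141724643106
0.627011387443759 -0.02262993446096797
```

>>> {"api": "play_rows", "payload": {
  "rows": [
    [[0, 0, 0, 0.005, -0.0075, 0.14, 1], [0, 0, 0, 0.005, -0.0075, 0.198, 1], [0, 0, 0, 0.005, -0.0075, 0.198, 0.2], [0, 0, 0, 0.005, -0.0075, 0.198, 0.2], [0, 0, 0, 0.005, -0.0075, 0.198, 0.2], [0, 0, 0, 0.005, -0.0075, 0.198, 0.2], [0, 0, 0, 0.005, -0.0075, 0.198, 0.2], [0, 0, 0, 0.005, -0.0075, 0.198, 0.2]]
  ],
  "newtons": 50
}}

```text
time_s: 4.15
ee_pos: [0.4358, 0.1392, 0.0155]
eef_rot: [179.9, 0.0, 93.3]
force: [0.8, -0.7, 6.7]
finger_gap: 0.0432
finger_force: 51.5
```

```bash
python3 go.py .6283 -.0285 .13 102.7
```

```text
at 4.15 [0.4358 0.1392 0.0155] [179.86   0.    93.29] F [ 0.8 -0.7  6.7] gap 0.0432
turn [ 0.0008  0.0001 -0.0523] shift [-0.7138  0.7314 -0.4563]
```

Gripped, with a 43 mm gap. I'll carry it over to the lane.

>>> {"api": "play_rows", "payload": {
  "rows": [
    [[0, 0, 0, 0, 0, -0.2, 0.2], [0, 0, 0, 0, 0, -0.4, 0.2], [0, 0, -0.052, -0.18, 0.18, -0.456, 0.2], [0, 0, -0.052, -0.36, 0.36, -0.456, 0.2], [0, 0, -0.052, -0.54, 0.54, -0.456, 0.2], [0, 0, -0.052, -0.714, 0.731, -0.456, 0.2], [0, 0, -0.052, -0.714, 0.731, -0.456, 0.2], [0, 0, -0.052, -0.714, 0.731, -0.456, 0.2]]
  ]
}}

```text
time_s: 5.15
ee_pos: [0.6272, -0.0289, 0.1277]
eef_rot: [-179.9, -0.0, 102.6]
force: [-0.7, 0.4, -4.2]
finger_gap: 0.0431
finger_force: 54.0
```

```bash
python3 - <<'E'
from h import *
import json
o=env.get_obs();m=imaging.camera_model('wrist');im=imaging.read_camera('wrist')
json.dump({k:np.array(v).tolist() for k,v in m.items() if k in('fx','fy','cx','cy','camera_from_world')},open('pics/w2.json','w'))
cv2.imwrite('pics/w2.png',im);print(o['ee_pos'],o['eef_rot'],o['finger_gap'])
E
python3 go.py .6283 -.0285 .026 102.7
```

```text
[ 0.62724427 -0.02885782  0.12767673] [-1.79921102e+02 -4.26575633e-02  1.02601011e+02] 0.04313339405311674
at 5.2 [ 0.6268 -0.0282  0.128 ] [-1.7993e+02 -4.0000e-02  1.0265e+02] F [ 0.   0.2 -3. ] gap 0.0433
turn [-0.0004 -0.0002 -0.0003] shift [-0.0029  0.0062  0.4081]
```

View pics/w2.png

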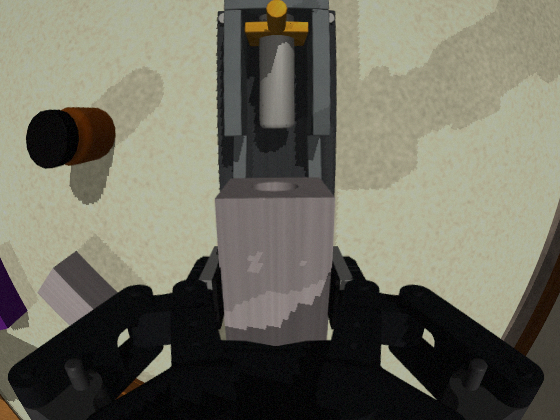

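Held boss at (275,265), bore facing the pin at (277,95). The mouth walls run from (223,135) to (329,135), with the post at (277,8). Checking alignment.

Run:
```python
from h import *
import json
m=json.load(open('pics/w2.json'));im=cv2.imread('pics/w2.png')
t=np.radians(102.7);R=np.array([[np.cos(t),-np.sin(t)],[np.sin(t),np.cos(t)]]);g=lambda p:np.round(R.T@(p[:2]-[.6147,.032])*1e3,1)
gray=cv2.cvtColor(im,6).astype(int)
hsv=cv2.cvtColor(im,cv2.COLOR_BGR2HSV)
for r in(40,60,80,100,120):
    print(r,gray[r,214:340:2].tolist())
for n,q,z in [('mouthL',(223.5,135),.052),('mouthR',(329.5,135),.052),('post',(277,8),.088),('nose',(276.5,126),.03)]:print(n,g(plane('wrist',q,z,m)))
```

```text
40 [172, 157, 39, 49, 46, 82, 90, 89, 90, 89, 92, 93, 96, 70, 30, 31, 28, 27, 29, 34, 36, 35, 33, 51, 63, 62, 67, 71, 66, 73, 73, 76, 78, 77, 74, 70, 63, 59, 55, 48, 33, 31, 34, 41, 34, 40, 22, 29, 30, 52, 94, 92, 93, 95, 97, 95, 92, 96, 43, 41, 39, 147, 144]
60 [175, 128, 45, 47, 31, 85, 89, 91, 91, 88, 94, 92, 92, 71, 32, 29, 22, 17, 16, 23, 19, 18, 22, 55, 67, 65, 65, 69, 75, 73, 127, 141, 149, 147, 143, 134, 123, 112, 100, 86, 45, 19, 17, 21, 20, 19, 14, 34, 30, 32, 95, 94, 93, 97, 97, 93, 94, 97, 51, 44, 40, 106, 148]
80 [174, 151, 44, 47, 26, 79, 87, 90, 89, 92, 90, 91, 91, 84, 35, 30, 37, 41, 38, 41, 25, 19, 22, 53, 88, 101, 113, 118, 123, 129, 137, 143, 141, 142, 137, 125, 119, 112, 102, 84, 43, 21, 16, 21, 17, 18, 16, 29, 27, 40, 94, 92, 91, 91, 90, 91, 95, 97, 58, 41, 41, 82, 157]
100 [176, 166, 44, 46, 23, 74, 89, 92, 93, 92, 89, 89, 96, 81, 29, 31, 32, 39, 19, 21, 18, 18, 24, 67, 90, 105, 113, 119, 124, 132, 138, 135, 138, 138, 131, 126, 118, 105, 97, 84, 42, 17, 19, 14, 21, 18, 22, 33, 29, 38, 85, 94, 94, 97, 93, 95, 95, 94, 58, 44, 38, 77, 155]
120 [179, 177, 51, 46, 20, 64, 91, 91, 94, 96, 95, 94, 92, 86, 33, 35, 35, 39, 42, 41, 16, 15, 22, 68, 86, 102, 113, 119, 127, 131, 129, 126, 131, 130, 130, 124, 116, 105, 95, 81, 51, 23, 29, 24, 25, 25, 25, 31, 28, 26, 81, 81, 79, 80, 81, 82, 82, 83, 37, 42, 40, 96, 157]
mouthL [-4.3 35. ]
mouthR [ -4.4 -36. ]
post [70.4 -0.9]
nose [ 1.1 -0.5]
```

>>> {"api": "play_rows", "payload": {
  "rows": [
    [[0, 0, 0, 0.022, 0.008, 0.15, 0.2], [0, 0, 0, 0.022, 0.008, 0.28, 0.2], [0, 0, 0, 0.022, 0.008, 0.34, 0.2], [0, 0, 0, 0.022, 0.008, 0.38, 0.2], [0, 0, 0, 0.022, 0.008, 0.4, 0.2], [0, 0, 0, 0.022, 0.008, 0.408, 0.2], [0, 0, 0, 0.022, 0.008, 0.41, 0.2], [0, 0, 0, 0.022, 0.008, 0.41, 0.2]]
  ]
}}

```text
time_s: 6.2
ee_pos: [0.6285, -0.0229, 0.0262]
eef_rot: [180.0, 0.0, 102.6]
force: [0.7, 0.2, -2.9]
finger_gap: 0.0431
finger_force: 53.8
```

```bash
python3 go.py .6275 -.0225 .0235 102.7
```

```text
at 6.2 [ 0.6285 -0.0229  0.0262] [1.7997e+02 1.0000e-02 1.0265e+02] F [ 0.7  0.2 -2.9] gap 0.0431
turn [ 0.0002  0.0001 -0.0003] shift [ 0.0023 -0.0037  0.0107]
```

>>> {"api": "play_rows", "payload": {
  "rows": [
    [[0, 0, 0, 0, 0, 0.011, 0.2], [0, 0, 0, 0, 0, 0.011, 0.8], [0, 0, 0, 0, 0, 0.011, 0.8], [0, 0, 0, 0, 0, 0.011, 0.8], [0, 0, 0, 0, 0, -0.15, 0.8], [0, 0, 0, 0, 0, -0.28, 0.5], [0, 0, 0, -0.2, 0, -0.28, 0.25], [0, 0, 0, -0.26, 0, -0.28, 0.25]]
  ]
}}

```text
time_s: 7.2
ee_pos: [0.6432, -0.0882, 0.0962]
eef_rot: [179.9, 0.1, 102.6]
force: [0.9, 0.3, -0.2]
finger_gap: 0.0213
finger_force: 0.0
```

```bash
cat > g.py <<'E'
import sys;from go import *
# gauge-frame target: x y z(mm)
def gp(x,y=0,o=(.6152,.0321),yaw=102.7):
    t=np.radians(yaw);return np.array([o[0]+(x*np.cos(t)-y*np.sin(t))/1e3,o[1]+(x*np.sin(t)+y*np.cos(t))/1e3])
if __name__=='__main__':
    x,y,z=map(float,sys.argv[1:4]);p=gp(x,y);t=np.radians(102.7);d=env.get_obs()['ee_pos'][:2]-gp(0)
    print('tcp in gauge',np.round([d@[np.cos(t),np.sin(t)]*1e3,d@[-np.sin(t),np.cos(t)]*1e3],1));rows([*p,z/1e3],102.7)
E
python3 g.py -118 0 21
python3 - <<'E'
from h import *
m=imaging.camera_model('wrist');im=imaging.read_camera('wrist');cv2.imwrite('pics/w3.png',im)
from g import gp
for tol in(7,10):
    a,ba,na=flood(im,(276,200),tol);print(na,a,ba.tolist(),np.round(plane('wrist',a,.052,m),4))
E
```

```text
tcp in gauge [-123.5   -0.8]
at 7.2 [ 0.6432 -0.0882  0.0962] [1.7994e+02 5.0000e-02 1.0257e+02] F [ 0.9  0.3 -0.2] gap 0.0213
turn [ 0.0003  0.0003 -0.0007] shift [ 0.0224 -0.0036  0.3009]
114.0 (245.16666666666666, 197.359649122807) [[211.9853973388672, 196.9178466796875], [213.2699432373047, 188.15957641601562], [294.0, 200.0], [292.7154541015625, 208.75827026367188]] [ 0.6219 -0.0704  0.052 ]
768.0 (267.8177083333333, 185.0390625) [[210.0, 200.0], [210.0, 109.0], [337.0, 109.0], [337.0, 200.0]] [ 0.6334 -0.0603  0.052 ]
```

View pics/w3.png

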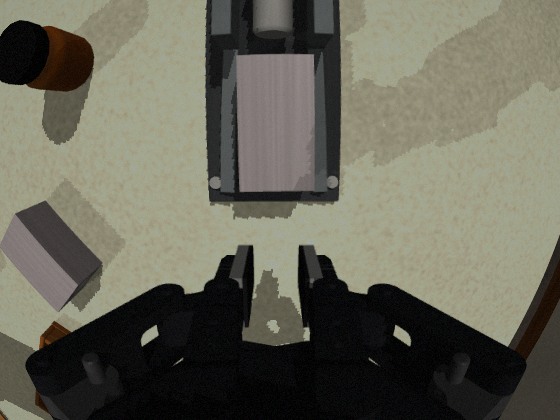

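The boss lies straight in the lane, with top corners (237,55), (313,54), (317,192) and (238,191). The pusher is behind it. I'll descend and push gently.

>>> {"api": "play_rows", "payload": {
  "rows": [
    [[0, 0, 0, 0, -0.004, 0.15, 0.25], [0, 0, 0, 0, -0.004, 0.28, 0.25], [0, 0, 0, 0, -0.004, 0.302, 0.25], [0, 0, 0, 0, -0.004, 0.302, 0.25], [0, 0, 0, 0.03, -0.004, 0.302, 0.25], [0, 0, 0, 0.06, -0.004, 0.302, 0.25], [0, 0, 0, 0.08, -0.004, 0.302, 0.25], [0, 0, 0, 0.1, -0.004, 0.302, 0.25]]
  ]
}}

```text
time_s: 8.25
ee_pos: [0.6364, -0.0621, 0.021]
eef_rot: [179.9, 0.1, 102.6]
force: [-0.2, -3.4, 2.1]
finger_gap: 0.0218
finger_force: 2.0
```

```bash
python3 g.py -95 0 21
python3 - <<'E'
from h import *
im=imaging.read_camera('wrist');m=imaging.camera_model('wrist');cv2.imwrite('pics/w4.png',im)
g=cv2.cvtColor(im,6);print(g[0:260:5,276].tolist())
E
```

```text
tcp in gauge [-96.5   0. ]
at 8.25 [ 0.6364 -0.0621  0.021 ] [1.7994e+02 7.0000e-02 1.0264e+02] F [-0.2 -3.4  2.1] gap 0.0218
turn [ 0.0003  0.0004 -0.0003] shift [0.0062 0.0001 0.    ]
[132, 132, 134, 130, 132, 132, 130, 126, 103, 34, 118, 141, 138, 141, 140, 140, 139, 143, 143, 143, 137, 139, 141, 142, 142, 141, 143, 139, 139, 138, 140, 142, 138, 142, 144, 140, 141, 139, 139, 141, 120, 121, 120, 120, 120, 120, 120, 117, 118, 120, 118, 120]
```

>>> {"api": "play_rows", "payload": {
  "rows": [
    [[0, 0, 0, 0.005, 0, 0, 0.25], [0, 0, 0, 0.01, 0, 0, 0.25], [0, 0, 0, 0.015, 0, 0, 0.25], [0, 0, 0, 0.02, 0, 0, 0.25], [0, 0, 0, 0.024, 0, 0, 0.25], [0, 0, 0, 0.028, 0, 0, 0.25], [0, 0, 0, 0.032, 0, 0, 0.25], [0, 0, 0, 0.034, 0, 0, 0.25]]
  ]
}}

```text
time_s: 9.3
ee_pos: [0.635, -0.0564, 0.0205]
eef_rot: [180.0, 0.3, 102.6]
force: [2.2, -17.2, 0.0]
finger_gap: 0.0214
finger_force: 8.7
```

```bash
python3 g.py -85 0 21
```

```text
tcp in gauge [-90.7   0.1]
at 9.3 [ 0.635  -0.0564  0.0205] [179.99   0.29 102.56] F [  2.2 -17.2   0. ] gap 0.0214
turn [ 0.0001  0.0016 -0.0008] shift [ 0.0228  0.0004 -0.0022]
```

Contact builds to 17 N exactly at the nose position. Before deciding, I'll measure the bore in the earlier picture (w2).

Run:
```python
from h import *
im=cv2.imread('pics/w2.png');g=cv2.cvtColor(im,6)
for r in range(176,200,2): print(r,g[r,212:342:3].tolist())
cv2.imwrite('pics/b2.png',cv2.resize(im[165:215,205:345],None,fx=5,fy=5,interpolation=cv2.INTER_CUBIC))
```

```text
176 [177, 179, 166, 41, 47, 49, 46, 78, 92, 95, 92, 70, 40, 39, 47, 46, 43, 45, 42, 44, 47, 44, 49, 45, 44, 48, 48, 48, 50, 48, 50, 34, 50, 90, 94, 93, 85, 44, 44, 46, 41, 143, 152, 151]
178 [173, 176, 159, 46, 47, 49, 55, 68, 76, 78, 76, 66, 67, 69, 68, 72, 73, 70, 72, 72, 74, 76, 74, 72, 70, 73, 77, 71, 70, 73, 72, 75, 70, 74, 72, 74, 82, 41, 50, 44, 46, 144, 156, 153]
180 [177, 172, 157, 48, 49, 49, 70, 69, 68, 69, 71, 71, 70, 75, 74, 70, 71, 69, 68, 72, 72, 72, 72, 75, 72, 73, 70, 73, 70, 72, 72, 75, 74, 73, 74, 74, 72, 42, 40, 45, 51, 142, 162, 155]
182 [176, 178, 169, 50, 49, 58, 72, 73, 71, 68, 69, 69, 70, 73, 70, 75, 76, 84, 94, 102, 102, 111, 104, 95, 86, 81, 77, 72, 76, 71, 70, 73, 72, 71, 72, 70, 72, 56, 45, 44, 45, 140, 158, 157]
184 [178, 179, 179, 46, 45, 69, 70, 72, 70, 73, 66, 69, 70, 71, 72, 96, 108, 111, 114, 123, 115, 119, 114, 109, 105, 94, 85, 66, 66, 75, 77, 75, 73, 73, 74, 71, 74, 74, 47, 44, 47, 139, 160, 157]
186 [180, 178, 180, 49, 65, 74, 65, 71, 70, 67, 68, 73, 69, 67, 75, 94, 107, 112, 115, 121, 117, 119, 112, 111, 103, 95, 84, 71, 51, 70, 73, 72, 73, 72,
[... 505 characters left out ...]
70, 69, 74, 71, 65, 70, 69, 72, 72, 69, 72, 74, 71, 70, 72, 74, 71, 71, 70, 73, 71, 72, 75, 74, 46, 144, 154, 175]
194 [179, 179, 97, 71, 72, 70, 69, 71, 69, 69, 71, 72, 68, 68, 70, 67, 69, 70, 69, 70, 72, 69, 66, 65, 71, 69, 72, 71, 74, 77, 73, 75, 71, 69, 67, 69, 72, 70, 69, 69, 65, 146, 173, 173]
196 [175, 167, 71, 71, 71, 72, 70, 68, 68, 69, 70, 69, 71, 73, 73, 65, 69, 69, 69, 67, 70, 69, 70, 71, 69, 71, 71, 69, 65, 69, 71, 73, 73, 69, 70, 71, 73, 75, 72, 75, 75, 149, 175, 176]
198 [180, 93, 78, 83, 90, 92, 92, 94, 92, 90, 89, 95, 101, 102, 103, 100, 112, 116, 102, 103, 101, 106, 112, 110, 112, 108, 107, 108, 116, 117, 114, 113, 121, 122, 122, 120, 118, 119, 121, 117, 116, 148, 173, 181]
```

View pics/b2.png

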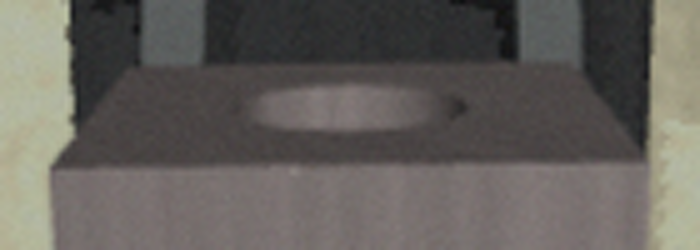

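The bore spans crop columns 240–468 on a face about 503 px wide, which is about 20 mm and far under 26 mm. Together with the stop at the nose, this shows the boss does not fit. I'll back off and pick it up.

>>> {"api": "play_rows", "payload": {
  "rows": [
    [[0, 0, 0, -0.04, 0, 0, 0.25], [0, 0, 0, -0.04, 0, -0.22, 0.5], [0, 0, 0, 0.1, 0, -0.26, 1], [0, 0, 0, 0.2, 0, -0.26, 1], [0, 0, 0, 0.2, 0, -0.2, 1], [0, 0, 0, 0.2, 0, -0.05, 1], [0, 0, 0, 0.2, 0, 0.05, 1], [0, 0, 0, 0.2, 0, 0.05, 1]]
  ]
}}

```text
time_s: 10.3
ee_pos: [0.6211, -0.0049, 0.0042]
eef_rot: [-179.7, -0.1, 102.7]
force: [-0.4, -0.0, 0.2]
finger_gap: 0.0853
finger_force: 0.0
```

```bash
python3 g.py -40 0 33
```

```text
tcp in gauge [-37.4   2.4]
at 10.3 [ 0.6211 -0.0049  0.0042] [-1.7966e+02 -1.3000e-01  1.0265e+02] F [-0.4 -0.   0.2] gap 0.0853
turn [-0.0019 -0.0007 -0.0003] shift [-0.0103  0.0088 -0.1152]
```

>>> {"api": "play_rows", "payload": {
  "rows": [
    [[0, 0, 0, -0.01, 0.008, -0.06, 1], [0, 0, 0, -0.01, 0.008, -0.113, 1], [0, 0, 0, -0.01, 0.008, -0.113, 0.2], [0, 0, 0, -0.01, 0.008, -0.113, 0.2], [0, 0, 0, -0.01, 0.008, -0.113, 0.2], [0, 0, 0, -0.01, 0.008, -0.113, 0.2], [0, 0, 0, -0.01, 0.008, -0.113, 0.2], [0, 0, 0, -0.01, 0.008, -0.2, 0.2]]
  ]
}}

```text
time_s: 11.3
ee_pos: [0.6242, -0.0071, 0.0559]
eef_rot: [-179.7, -0.0, 102.6]
force: [0.4, -0.8, -4.6]
finger_gap: 0.0425
finger_force: 52.7
```

```bash
python3 go.py .47 .375 .14 102.7
```

```text
at 11.3 [ 0.6242 -0.0071  0.0559] [-1.7975e+02 -4.0000e-02  1.0264e+02] F [ 0.4 -0.8 -4.6] gap 0.0425
turn [-0.0014 -0.0002 -0.0003] shift [ 1.6267 -0.269  -0.3339]
```

>>> {"api": "play_rows", "payload": {
  "rows": [
    [[0, 0, 0, 0, 0, -0.2, 0.2], [0, 0, 0, 0, 0, -0.38, 0.2], [0, 0, 0, 0.15, -0.1, -0.38, 0.2], [0, 0, 0, 0.35, -0.18, -0.38, 0.2], [0, 0, 0, 0.55, -0.27, -0.38, 0.2], [0, 0, 0, 0.75, -0.27, -0.38, 0.2], [0, 0, 0, 0.95, -0.27, -0.38, 0.2], [0, 0, 0, 1, -0.27, -0.38, 0.2]]
  ]
}}

```text
time_s: 12.3
ee_pos: [0.5036, 0.2246, 0.1521]
eef_rot: [-179.9, -0.0, 102.8]
force: [-0.1, -1.2, -3.9]
finger_gap: 0.0428
finger_force: 52.9
```

```bash
python3 - <<'E'
from h import *
m=imaging.camera_model('wrist');im=imaging.read_camera('wrist');cv2.imwrite('pics/w5.png',im)
T=imaging.read_camera('top');cv2.imwrite('pics/t5.png',T)
T0=cv2.imread('pics/top0.png');
# dish rim ellipse in first top view & scene: bright/edge contours near it
for n,I,c in(('top',T0,(206,219)),('scene',cv2.imread('pics/scene0.png'),(389,261))):
    e=cv2.Canny(I,40,120);mk=np.zeros_like(e);cv2.circle(mk,c,40,255,-1);ys,xs=np.nonzero(e&mk);el=cv2.fitEllipse(cv2.convexHull(np.c_[xs,ys].astype(np.int32)));print(n,el);print(plane(n,el[0],.028))
E
python3 go.py .47 .375 .14 102.7
```

```text
top ((202.92721557617188, 218.81663513183594), (64.70166015625, 73.97600555419922), 16.513212203979492)
[0.47139997 0.38034849 0.028     ]
scene ((388.9403076171875, 264.07720947265625), (69.9893798828125, 80.37136840820312), 100.5030746459961)
[0.48723332 0.38626061 0.028     ]
at 12.4 [0.5043 0.2232 0.1521] [-1.7992e+02  1.0000e-02  1.0278e+02] F [ 0.6  0.5 -4.3] gap 0.0427
turn [-0.0005  0.      0.0005] shift [6.226e-01 5.000e-04 4.840e-02]
```

View pics/w5.png

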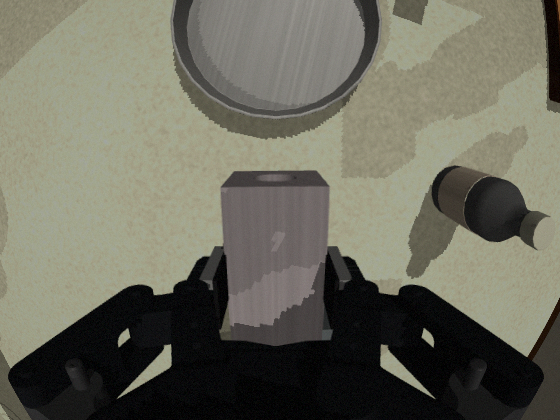

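The held boss is at (275,255). The dish rim's near edge is at (278,116) and its sides are at about (172,20) and (385,20). The oil bottle is clear on the right.

Run:
```python
from h import *
m=imaging.camera_model('wrist')
n=plane('wrist',(278,116),.028,m);t=np.radians(102.8);print(n, n[:2]+.09*np.array([np.cos(t),np.sin(t)]))
P=np.array([plane('wrist',q,.028,m)[:2] for q in [(278,116),(172,22),(384,22),(200,78),(350,84)]]);print(P.round(3).tolist())
A=np.c_[2*P,np.ones(5)];s=np.linalg.lstsq(A,(P**2).sum(1),rcond=None)[0];print(s[:2],np.sqrt(s[2]+s[:2]@s[:2]))
```

```text
[0.49141922 0.29312794 0.028     ] [0.47147985 0.38089139]
[[0.491, 0.293], [0.386, 0.357], [0.56, 0.397], [0.422, 0.312], [0.543, 0.334]]
[0.47139985 0.38256237] 0.08883949233603644
```

>>> {"api": "play_rows", "payload": {
  "rows": [
    [[0, 0, 0, 0.2, -0.03, 0, 0.2], [0, 0, 0, 0.4, -0.06, 0, 0.2], [0, 0, 0, 0.6, -0.088, 0.05, 0.2], [0, 0, 0, 0.645, -0.088, 0.2, 0.2], [0, 0, 0, 0.645, -0.088, 0.36, 0.2], [0, 0, 0, 0.645, -0.088, 0.43, 0.2], [0, 0, 0, 0.645, -0.088, 0.46, 0.2], [0, 0, 0, 0.645, -0.088, 0.47, 0.2]]
  ]
}}

```text
time_s: 13.4
ee_pos: [0.449, 0.374, 0.0352]
eef_rot: [-180.0, 0.0, 102.6]
force: [0.2, 0.9, -4.1]
finger_gap: 0.0428
finger_force: 52.9
```

```bash
python3 go.py .447 .3755 .028 102.7
```

```text
at 13.4 [0.449  0.374  0.0352] [-1.7999e+02  1.0000e-02  1.0259e+02] F [ 0.2  0.9 -4.1] gap 0.0428
turn [-0.      0.0001 -0.0006] shift [ 0.0074 -0.0065  0.0289]
```

>>> {"api": "play_rows", "payload": {
  "rows": [
    [[0, 0, 0, 0, 0, 0.01, 0.2], [0, 0, 0, 0, 0, 0.018, 0.2], [0, 0, 0, 0, 0, 0.024, 0.2], [0, 0, 0, 0, 0, 0.026, 0.2], [0, 0, 0, 0, 0, 0.026, 0.2], [0, 0, 0, 0, 0, 0.026, 0.2], [0, 0, 0, 0, 0, 0.026, 0.2], [0, 0, 0, 0, 0, 0.026, 0.2]]
  ]
}}

```text
time_s: 14.4
ee_pos: [0.4489, 0.3748, 0.0314]
eef_rot: [179.8, -0.0, 102.7]
force: [-4.2, -4.9, 17.7]
finger_gap: 0.0423
finger_force: 55.4
```

>>> {"api": "play_rows", "payload": {
  "rows": [
    [[0, 0, 0, 0, 0, -0.01, 0.2], [0, 0, 0, 0, 0, -0.01, 0.9], [0, 0, 0, 0, 0, -0.01, 0.9], [0, 0, 0, 0, 0, -0.01, 0.9], [0, 0, 0, 0, 0, -0.2, 0.9], [0, 0, 0, 0, 0, -0.45, 0.9], [0, 0, 0, -0.2, 0, -0.7, 0.9], [0, 0, 0, -0.4, 0, -0.8, 0.9]]
  ]
}}

```text
time_s: 15.4
ee_pos: [0.4688, 0.2851, 0.2259]
eef_rot: [179.9, -0.0, 102.8]
force: [2.3, 0.7, 0.5]
finger_gap: 0.0769
finger_force: 0.0
```

```bash
python3 - <<'E'
from h import *
T=imaging.read_camera('top');S=imaging.read_camera('scene');cv2.imwrite('pics/t6.png',T);cv2.imwrite('pics/s6.png',S)
for n,s in(('top',T),('scene',S)):
    T=np.array(imaging.camera_model(n)['camera_from_world']);m=imaging.camera_model(n)
    c=T[:3,:3]@[.447,.3755,.047]+T[:3,3];print(n,m['fx']*c[0]/c[2]+m['cx'],m['fy']*c[1]/c[2]+m['cy'])
E
python3 go.py .56 -.23 .25 147
```

```text
top 203.04917098521906 225.79213997267613
scene 391.2147077368697 247.07693686526687
at 15.5 [0.4706 0.2824 0.2276] [179.64   0.   102.47] F [-0.8  0.3 -0.2] gap 0.0765
turn [ 0.0019  0.0008 -0.2474] shift [-2.0784 -0.0927 -0.09  ]
```

>>> {"api": "play_rows", "payload": {
  "rows": [
    [[0, 0, -0.12, -1, -0.045, -0.05, 1], [0, 0, -0.12, -1, -0.045, -0.05, 1], [0, 0, -0.12, -1, -0.045, -0.05, 1], [0, 0, -0.12, -1, -0.045, -0.05, 1], [0, 0, -0.12, -1, -0.045, -0.05, 1], [0, 0, -0.12, -1, -0.045, -0.05, 1], [0, 0, -0.12, -1, -0.045, -0.05, 1], [0, 0, -0.12, -1, -0.045, -0.05, 1]]
  ]
}}

```text
time_s: 16.5
ee_pos: [0.5121, 0.0402, 0.236]
eef_rot: [180.0, -0.0, 124.4]
force: [-0.6, 0.6, -0.3]
finger_gap: 0.0851
finger_force: 0.0
```

```bash
python3 go.py .56 -.23 .25 147
python3 - <<'E'
from h import *
T=cv2.imread('pics/t6.png');S=cv2.imread('pics/s6.png')
for n,I,p in(('top',T,(203,226)),('scene',S,(391,247))):
    for tol in (8,12): a,b,k=flood(I,p,tol);print(n,I[p[1],p[0]],np.round(a),k,[np.round(plane(n,q,.047)[:2],3).tolist() for q in b])
E
```

```text
at 16.5 [0.5121 0.0402 0.236 ] [ 1.8000e+02 -1.0000e-02  1.2437e+02] F [-0.6  0.6 -0.3] gap 0.0851
turn [ 0.000e+00 -1.000e-04 -1.257e-01] shift [-1.0002 -0.4519 -0.0561]
top [105 121 126] [232. 314.] 9553.0 [[0.462, 0.522], [0.54, 0.317], [-0.062, 0.083], [-0.132, 0.28]]
top [105 121 126] [230. 315.] 11332.0 [[0.454, 0.536], [0.539, 0.326], [-0.058, 0.078], [-0.135, 0.28]]
scene [109 107 110] [390. 247.] 330.0 [[0.476, 0.342], [0.437, 0.334], [0.42, 0.407], [0.459, 0.414]]
scene [109 107 110] [394. 249.] 426.0 [[0.475, 0.337], [0.42, 0.333], [0.423, 0.441], [0.476, 0.442]]
```

The scene view confirms boss B is flat in the dish at (0.448, 0.374). Next, boss A.

>>> {"api": "play_rows", "payload": {
  "rows": [
    [[0, 0, -0.126, -1, -0.452, -0.056, 1], [0, 0, -0.126, -1, -0.452, -0.056, 1], [0, 0, -0.126, -1, -0.452, -0.056, 1], [0, 0, -0.126, -1, -0.452, -0.056, 1], [0, 0, -0.126, -1, -0.452, -0.056, 1], [0, 0, -0.126, -1, -0.452, -0.056, 1], [0, 0, -0.126, -1, -0.452, -0.056, 1], [0, 0, -0.126, -1, -0.452, -0.056, 1]]
  ]
}}

```text
time_s: 17.5
ee_pos: [0.5597, -0.2298, 0.2504]
eef_rot: [180.0, 0.0, 147.0]
force: [-0.6, 0.2, 0.1]
finger_gap: 0.0854
finger_force: 0.0
```

```bash
cat > w.py <<'E'
from h import *
from bench import imaging
def proj(n,P,m=None):
    m=m or imaging.camera_model(n);T=np.array(m['camera_from_world']);c=T[:3,:3]@P+T[:3,3]
    if n=='wrist':
        r=np.hypot(c[0],c[1]);k=np.arctan2(r,c[2])/r
    else: k=1/c[2]
    return m['fx']*c[0]*k+m['cx'],m['fy']*c[1]*k+m['cy']
def top(P,tols,n='wrist',name=None):
    m=imaging.camera_model(n);im=imaging.read_camera(n);name and cv2.imwrite(name,im)
    s=tuple(int(round(v)) for v in proj(n,P,m));print('seed',s,im[s[1],s[0]])
    for t in tols:
        a,b,k=flood(im,s,t);q=[plane(n,x,P[2],m)[:2] for x in b];e=[q[1]-q[0],q[2]-q[1]]
        print(t,k,np.round(a,1),'mid',np.round(np.mean(q,0),4),[(round(np.linalg.norm(d),4),round(np.degrees(np.arctan2(d[1],d[0])),1)) for d in e])
    return a,m
E
python3 - <<'E'
from w import *
a,m=top(np.array([.459,-.164,.044]),(6,8,10,14),name='pics/w7.png')
c,_,_=flood(cv2.imread('pics/scene0.png'),(214,186),14);b,_,_=flood(cv2.imread('pics/top0.png'),(368,222),14)
print(tri(ray('wrist',a,m),ray('scene',c)))
E
```

```text
seed (275, 72) [136 138 147]
6 2830.0 [274.1  72.1] mid [ 0.458  -0.1649] [(np.float64(0.0424), np.float64(56.9)), (np.float64(0.0773), np.float64(-33.1))]
8 2880.0 [274.2  72. ] mid [ 0.458  -0.1649] [(np.float64(0.0446), np.float64(56.9)), (np.float64(0.0773), np.float64(-33.1))]
10 2919.0 [274.2  72.1] mid [ 0.4588 -0.1647] [(np.float64(0.0456), np.float64(56.9)), (np.float64(0.0784), np.float64(-33.1))]
14 4148.0 [283.5  75.1] mid [ 0.468  -0.1548] [(np.float64(0.086), np.float64(147.0)), (np.float64(0.0724), np.float64(57.7))]
(array([ 0.46685546, -0.15861987,  0.05671761]), np.float64(0.002106699301202805))
```

```bash
python3 -c "
from h import *
import json
c,_,_=flood(cv2.imread('pics/scene0.png'),(214,186),14);m=imaging.camera_model('wrist');print(tri(ray('wrist',(274.2,72.1),m),ray('scene',c)))"; python3 go.py .458 -.165 .016 146.9
```

```text
(array([ 0.45831869, -0.16462857,  0.04697354]), np.float64(0.0014514640152554295))
at 17.55 [ 0.5597 -0.23    0.2505] [1.7999e+02 2.0000e-02 1.4704e+02] F [0.5 0.1 0.3] gap 0.0854
turn [0.     0.0001 0.0008] shift [ 0.4828 -0.0033  0.9377]
```

>>> {"api": "play_rows", "payload": {
  "rows": [
    [[0, 0, 0, 0.2, -0.003, 0.2, 1], [0, 0, 0, 0.4, -0.003, 0.4, 1], [0, 0, 0, 0.483, -0.003, 0.55, 1], [0, 0, 0, 0.483, -0.003, 0.75, 1], [0, 0, 0, 0.483, -0.003, 0.88, 1], [0, 0, 0, 0.483, -0.003, 0.938, 1], [0, 0, 0, 0.483, -0.003, 0.938, 1], [0, 0, 0, 0.483, -0.003, 0.938, 0.2]]
  ]
}}

```text
time_s: 18.55
ee_pos: [0.4585, -0.166, 0.0164]
eef_rot: [180.0, 0.1, 147.0]
force: [-0.8, 0.4, -0.3]
finger_gap: 0.0698
finger_force: 0.0
```

>>> {"api": "play_rows", "payload": {
  "rows": [
    [[0, 0, 0, 0, 0, 0, 0.2], [0, 0, 0, 0, 0, 0, 0.2], [0, 0, 0, 0, 0, 0, 0.2], [0, 0, 0, 0, 0, 0, 0.2], [0, 0, 0, 0, 0, 0, 0.2], [0, 0, 0, 0, 0, -0.15, 0.2], [0, 0, 0, 0, 0, -0.35, 0.2], [0, 0, 0, 0, 0, -0.48, 0.2]]
  ],
  "newtons": 50
}}

```text
time_s: 19.55
ee_pos: [0.4582, -0.1664, 0.138]
eef_rot: [180.0, 0.1, 146.9]
force: [0.6, -0.0, -3.6]
finger_gap: 0.0436
finger_force: 52.5
```

```bash
python3 g.py -62 0 135
```

```text
tcp in gauge [-159.1  196.8]
at 19.55 [ 0.4582 -0.1664  0.138 ] [1.7999e+02 1.2000e-01 1.4693e+02] F [ 0.6 -0.  -3.6] gap 0.0436
turn [0.0003 0.0006 0.2457] shift [-0.2706  0.8349  0.0126]
```

>>> {"api": "play_rows", "payload": {
  "rows": [
    [[0, 0, 0.246, -0.271, 0.835, 0.01, 0.2], [0, 0, 0.246, -0.271, 0.835, 0.01, 0.2], [0, 0, 0.246, -0.271, 0.835, 0.01, 0.2], [0, 0, 0.246, -0.271, 0.835, 0.01, 0.2], [0, 0, 0.246, -0.271, 0.835, 0.01, 0.2], [0, 0, 0.246, -0.271, 0.835, 0.01, 0.2], [0, 0, 0.246, -0.271, 0.835, 0.01, 0.2], [0, 0, 0.246, -0.271, 0.835, 0.01, 0.2]]
  ]
}}

```text
time_s: 20.55
ee_pos: [0.6284, -0.0288, 0.1334]
eef_rot: [180.0, 0.0, 102.6]
force: [0.1, 0.1, -2.4]
finger_gap: 0.0432
finger_force: 52.5
```

```bash
python3 g.py -57 0 26
python3 - <<'E'
from h import *
im=imaging.read_camera('wrist');cv2.imwrite('pics/w8.png',im);g=cv2.cvtColor(im,6)
for r in range(174,200,3): print(r,g[r,212:342:3].tolist())
E
```

```text
tcp in gauge [-62.3   0.5]
at 20.55 [ 0.6284 -0.0288  0.1334] [1.7999e+02 1.0000e-02 1.0265e+02] F [ 0.1  0.1 -2.4] gap 0.0432
turn [ 0.0001  0.     -0.0003] shift [0.0211 0.002  0.4296]
174 [177, 175, 157, 46, 49, 48, 57, 73, 70, 74, 72, 73, 70, 73, 68, 75, 59, 81, 89, 96, 93, 89, 89, 89, 83, 79, 74, 74, 70, 71, 69, 70, 69, 70, 72, 67, 69, 46, 44, 49, 104, 152, 173, 143]
177 [176, 174, 158, 44, 46, 53, 72, 67, 69, 70, 71, 73, 87, 100, 99, 102, 113, 115, 114, 123, 121, 114, 114, 109, 111, 100, 101, 99, 94, 84, 74, 70, 70, 72, 67, 68, 74, 68, 41, 46, 99, 169, 149, 146]
180 [171, 168, 155, 49, 49, 69, 69, 71, 74, 73, 58, 71, 86, 98, 100, 104, 114, 116, 115, 125, 121, 113, 114, 113, 111, 103, 101, 101, 92, 84, 71, 64, 53, 41, 69, 69, 71, 72, 73, 49, 129, 157, 173, 153]
183 [175, 176, 158, 49, 72, 69, 69, 66, 70, 68, 75, 73, 84, 94, 100, 107, 116, 118, 115, 122, 119, 114, 117, 114, 109, 103, 103, 101, 92, 81, 73, 62, 57, 71, 74, 71, 70, 73, 71, 73, 130, 169, 173, 170]
186 [173, 176, 149, 71, 73, 71, 68, 69, 72, 69, 69, 67, 70, 72, 74, 71, 68, 79, 96, 97, 106, 104, 105, 100, 99, 98, 85, 7
[... 230 characters left out ...]
3, 74, 69, 106, 175, 175]
192 [173, 174, 111, 114, 118, 116, 117, 117, 118, 116, 112, 116, 115, 115, 113, 118, 134, 135, 142, 136, 136, 134, 129, 116, 133, 137, 135, 115, 117, 118, 120, 121, 116, 114, 120, 116, 119, 117, 118, 120, 116, 118, 169, 172]
195 [175, 175, 106, 115, 116, 118, 119, 119, 119, 114, 115, 116, 119, 113, 114, 119, 116, 116, 121, 119, 130, 134, 112, 119, 116, 121, 113, 116, 118, 120, 123, 122, 119, 115, 119, 114, 114, 121, 120, 122, 114, 118, 175, 172]
198 [170, 173, 108, 113, 120, 117, 114, 117, 119, 115, 110, 115, 117, 114, 111, 114, 116, 116, 123, 120, 115, 113, 117, 117, 116, 123, 113, 114, 118, 121, 120, 120, 120, 117, 120, 116, 117, 118, 120, 119, 114, 120, 175, 175]
```

Boss A's bore spans about 69 px on a face of about 102 px, so it is around 29 mm and should fit. I'll lay it in the lane.

>>> {"api": "play_rows", "payload": {
  "rows": [
    [[0, 0, 0, 0.021, 0.002, 0.2, 0.2], [0, 0, 0, 0.021, 0.002, 0.34, 0.2], [0, 0, 0, 0.021, 0.002, 0.4, 0.2], [0, 0, 0, 0.021, 0.002, 0.425, 0.2], [0, 0, 0, 0.021, 0.002, 0.436, 0.2], [0, 0, 0, 0.021, 0.002, 0.438, 0.2], [0, 0, 0, 0.021, 0.002, 0.438, 0.8], [0, 0, 0, 0.021, 0.002, 0.438, 0.8]]
  ]
}}

```text
time_s: 21.6
ee_pos: [0.6285, -0.0231, 0.0243]
eef_rot: [179.9, 0.0, 102.7]
force: [-0.3, 0.2, 0.4]
finger_gap: 0.0682
finger_force: 0.0
```

>>> {"api": "play_rows", "payload": {
  "rows": [
    [[0, 0, 0, 0, 0, 0, 0.8], [0, 0, 0, 0, 0, -0.18, 0.8], [0, 0, 0, 0, 0, -0.28, 0.5], [0, 0, 0, -0.2, 0, -0.28, 0.25], [0, 0, 0, -0.26, 0, -0.28, 0.25], [0, 0, 0, -0.26, 0, -0.2, 0.25], [0, 0, 0, -0.26, 0, -0.06, 0.25], [0, 0, 0, -0.26, 0, -0.03, 0.25]]
  ]
}}

```text
time_s: 22.6
ee_pos: [0.6407, -0.0859, 0.0288]
eef_rot: [-179.8, -0.1, 102.6]
force: [-0.2, 0.0, 0.9]
finger_gap: 0.0213
finger_force: 0.0
```

```bash
python3 g.py -95 0 21
python3 - <<'E'
from w import *
from g import gp
top(np.array([*gp(-56),.052]),(8,12,16),name='pics/w9.png');print(gp(-56))
E
```

```text
tcp in gauge [-120.8    1.1]
at 22.6 [ 0.6407 -0.0859  0.0288] [-1.7979e+02 -1.2000e-01  1.0264e+02] F [-0.2  0.   0.9] gap 0.0213
turn [-0.0012 -0.0007 -0.0003] shift [0.103  0.0043 0.0315]
seed (275, 125) [135 136 148]
8 16024.0 [275.4 104.6] mid [ 0.628  -0.0143] [(np.float64(0.0435), np.float64(12.9)), (np.float64(0.0651), np.float64(-76.9))]
12 18476.0 [279.7  99.6] mid [ 0.628  -0.0143] [(np.float64(0.0435), np.float64(12.9)), (np.float64(0.0651), np.float64(-76.9))]
16 18767.0 [279.9  99.5] mid [ 0.6278 -0.0145] [(np.float64(0.0654), np.float64(101.5)), (np.float64(0.0437), np.float64(12.2))]
[ 0.62751139 -0.02252993]
```

>>> {"api": "play_rows", "payload": {
  "rows": [
    [[0, 0, 0, 0.02, 0.004, 0.031, 0.25], [0, 0, 0, 0.05, 0.004, 0.031, 0.25], [0, 0, 0, 0.08, 0.004, 0.031, 0.25], [0, 0, 0, 0.105, 0.004, 0.031, 0.25], [0, 0, 0, 0.12, 0.004, 0.031, 0.25], [0, 0, 0, 0.13, 0.004, 0.031, 0.25], [0, 0, 0, 0.138, 0.004, 0.031, 0.25], [0, 0, 0, 0.144, 0.004, 0.031, 0.25]]
  ]
}}

```text
time_s: 23.65
ee_pos: [0.6354, -0.0512, 0.0234]
eef_rot: [180.0, 0.0, 102.6]
force: [0.5, -1.4, 1.4]
finger_gap: 0.0213
finger_force: 1.1
```

```bash
python3 g.py -65 0 21
```

```text
tcp in gauge [-85.7  -1.4]
at 23.65 [ 0.6354 -0.0512  0.0234] [1.8000e+02 1.0000e-02 1.0264e+02] F [ 0.5 -1.4  1.4] gap 0.0213
turn [ 0.      0.     -0.0003] shift [ 0.0827 -0.0055  0.0094]
```

It's already past the nose with 1.4 N, so it fits. I'll push it home.

>>> {"api": "play_rows", "payload": {
  "rows": [
    [[0, 0, 0, 0.03, -0.005, 0.006, 0.25], [0, 0, 0, 0.06, -0.005, 0.006, 0.25], [0, 0, 0, 0.09, -0.005, 0.006, 0.25], [0, 0, 0, 0.12, -0.005, 0.006, 0.25], [0, 0, 0, 0.15, -0.005, 0.006, 0.25], [0, 0, 0, 0.18, -0.005, 0.006, 0.25], [0, 0, 0, 0.21, -0.005, 0.006, 0.25], [0, 0, 0, 0.235, -0.005, 0.006, 0.25]]
  ]
}}

```text
time_s: 24.65
ee_pos: [0.6211, 0.0065, 0.0219]
eef_rot: [-180.0, -0.0, 102.7]
force: [0.8, -1.3, -0.3]
finger_gap: 0.0211
finger_force: 0.5
```

```bash
python3 g.py -19 0 22
```

```text
tcp in gauge [-26.3  -0.1]
at 24.65 [0.6211 0.0065 0.0219] [-180.     -0.    102.66] F [ 0.8 -1.3 -0.3] gap 0.0211
turn [-0.     -0.     -0.0002] shift [ 0.0292 -0.0005 -0.0006]
```

>>> {"api": "play_rows", "payload": {
  "rows": [
    [[0, 0, 0, 0.006, 0, 0, 0.25], [0, 0, 0, 0.012, 0, 0, 0.25], [0, 0, 0, 0.017, 0, 0, 0.25], [0, 0, 0, 0.021, 0, 0, 0.25], [0, 0, 0, 0.025, 0, 0, 0.25], [0, 0, 0, 0.028, 0, 0, 0.25], [0, 0, 0, 0.031, 0, 0, 0.25], [0, 0, 0, 0.031, 0, 0, 0.25]]
  ]
}}

```text
time_s: 25.65
ee_pos: [0.6197, 0.0128, 0.0219]
eef_rot: [180.0, 0.1, 102.6]
force: [1.0, -5.1, -0.7]
finger_gap: 0.021
finger_force: 3.2
```

```bash
python3 g.py -19 0 22
```

```text
tcp in gauge [-19.8  -0.2]
at 25.65 [0.6197 0.0128 0.0219] [1.8000e+02 8.0000e-02 1.0262e+02] F [ 1.  -5.1 -0.7] gap 0.021
turn [-0.      0.0004 -0.0004] shift [ 0.0032 -0.0007 -0.0006]
```

>>> {"api": "play_rows", "payload": {
  "rows": [
    [[0, 0, 0, 0.003, 0, 0, 0.25], [0, 0, 0, 0.005, 0, 0, 0.25], [0, 0, 0, 0.007, 0, 0, 0.25], [0, 0, 0, 0.009, 0, 0, 0.25], [0, 0, 0, 0.009, 0, 0, 0.25], [0, 0, 0, 0.009, 0, 0, 0.25], [0, 0, 0, 0.009, 0, 0, 0.25], [0, 0, 0, 0.009, 0, 0, 0.25]]
  ]
}}

```text
time_s: 26.65
ee_pos: [0.6198, 0.0138, 0.0225]
eef_rot: [179.9, 0.2, 102.6]
force: [1.1, -11.2, 2.5]
finger_gap: 0.0213
finger_force: 5.8
```

```bash
python3 g.py -30 0 100
python3 - <<'E'
from h import *
from g import gp
m=imaging.camera_model('wrist');im=imaging.read_camera('wrist');cv2.imwrite('pics/w10.png',im)
h=cv2.cvtColor(im,40);b=cv2.inRange(h,(12,110,60),(32,255,255));n,l,s,c=cv2.connectedComponentsWithStats(b)
for i in range(1,n):
    if s[i,4]>60: print(s[i],c[i],plane('wrist',c[i],.088,m))
print(gp(76))
E
```

```text
tcp in gauge [-18.8  -0.5]
at 26.65 [0.6198 0.0138 0.0225] [179.95   0.21 102.58] F [  1.1 -11.2   2.5] gap 0.0213
turn [ 0.0003  0.0012 -0.0006] shift [-0.0458 -0.0017 -0.3099]
[ 244    0   50   41 1208] [267.58609272  12.95281457] [0.59892778 0.10383213 0.088     ]
[281  30  51  23 903] [308.87486157  41.10409745] [0.60983374 0.09901426 0.088     ]
[210  32  54  23 889] [232.24971879  42.04386952] [0.5924741  0.09500793 0.088     ]
[259  40  13  17  61] [265.67213115  46.29508197] [0.60035776 0.0954531  0.088     ]
[  0 175  24  25 149] [  6.02684564 182.85234899] [0.52717799 0.04783484 0.088     ]
[0.59849169 0.10624063]
```

Home: it stopped with 11 N at TCP −18.8. I'll go over and behind the post to strip it.

>>> {"api": "play_rows", "payload": {
  "rows": [
    [[0, 0, 0, -0.04, 0.0, 0, 0.25], [0, 0, 0, -0.04, 0.0, -0.2, 0.1], [0, 0, 0, -0.04, 0.0, -0.4, 0], [0, 0, 0, 0.15, 0.0, -0.42, 0], [0, 0, 0, 0.35, 0.0, -0.42, 0], [0, 0, 0, 0.5, 0.0, -0.42, 0], [0, 0, 0, 0.5, 0.0, -0.42, 0], [0, 0, 0, 0.5, 0.0, -0.42, 0]]
  ]
}}

```text
time_s: 27.7
ee_pos: [0.5917, 0.1376, 0.1268]
eef_rot: [-180.0, -0.0, 102.7]
force: [-0.3, 0.2, 0.8]
finger_gap: -0.0001
finger_force: 0.0
```

```bash
python3 g.py 104 0 62
```

```text
tcp in gauge [108.1  -0.3]
at 27.7 [0.5917 0.1376 0.1268] [-1.7999e+02 -1.0000e-02  1.0269e+02] F [-0.3  0.2  0.8] gap -0.0001
turn [-0.     -0.0001 -0.0001] shift [-0.0164 -0.001   0.259 ]
```

>>> {"api": "play_rows", "payload": {
  "rows": [
    [[0, 0, 0, 0, 0, 0.15, 0], [0, 0, 0, 0, 0, 0.25, 0], [0, 0, 0, -0.02, 0, 0.258, 0], [0, 0, 0, -0.05, 0, 0.258, 0], [0, 0, 0, -0.08, 0, 0.258, 0], [0, 0, 0, -0.11, 0, 0.258, 0], [0, 0, 0, -0.14, 0, 0.258, 0], [0, 0, 0, -0.17, 0, 0.258, 0]]
  ]
}}

```text
time_s: 28.7
ee_pos: [0.6011, 0.098, 0.0634]
eef_rot: [179.9, -0.3, 102.7]
force: [-0.6, 12.9, -2.5]
finger_gap: -0.0002
finger_force: 6.8
```

```bash
python3 g.py 16 0 62
python3 - <<'E'
from h import *
cv2.imwrite('pics/w11.png',imaging.read_camera('wrist'))
E
```

```text
tcp in gauge [67.4 -0.8]
at 28.7 [0.6011 0.098  0.0634] [179.89  -0.27 102.74] F [-0.6 12.9 -2.5] gap -0.0002
turn [ 0.0006 -0.0015  0.0002] shift [-0.2055 -0.0032  0.0045]
```

>>> {"api": "play_rows", "payload": {
  "rows": [
    [[0, 0, 0, -0.02, 0, 0, 0], [0, 0, 0, -0.045, 0, 0, 0], [0, 0, 0, -0.07, 0, 0, 0], [0, 0, 0, -0.095, 0, 0, 0], [0, 0, 0, -0.12, 0, 0, 0], [0, 0, 0, -0.14, 0, 0, 0], [0, 0, 0, -0.16, 0, 0, 0], [0, 0, 0, -0.18, 0, 0, 0]]
  ]
}}

```text
time_s: 29.75
ee_pos: [0.6111, 0.0542, 0.0634]
eef_rot: [179.9, -0.3, 102.7]
force: [-0.5, 14.2, -2.2]
finger_gap: 0.0001
finger_force: 6.8
```

```bash
python3 g.py 15 0 62
```

```text
tcp in gauge [22.5 -0.9]
at 29.75 [0.6111 0.0542 0.0634] [179.87  -0.26 102.75] F [-0.5 14.2 -2.2] gap 0.0001
turn [ 0.0007 -0.0015  0.0003] shift [-0.0299 -0.0035  0.0054]
```

>>> {"api": "play_rows", "payload": {
  "rows": [
    [[0, 0, 0, -0.006, 0, 0, 0], [0, 0, 0, -0.012, 0, 0, 0], [0, 0, 0, -0.018, 0, 0, 0], [0, 0, 0, -0.022, 0, 0, 0], [0, 0, 0, -0.026, 0, 0, 0], [0, 0, 0, -0.029, 0, 0, 0], [0, 0, 0, -0.032, 0, 0, 0], [0, 0, 0, -0.032, 0, 0, 0]]
  ]
}}

```text
time_s: 30.75
ee_pos: [0.6128, 0.0467, 0.0634]
eef_rot: [179.9, -0.3, 102.8]
force: [-1.1, 15.4, -1.7]
finger_gap: -0.0002
finger_force: 7.1
```

```bash
python3 g.py 15 0 62
```

```text
tcp in gauge [14.7 -0.9]
at 30.75 [0.6128 0.0467 0.0634] [179.87  -0.28 102.75] F [-1.1 15.4 -1.7] gap -0.0002
turn [ 0.0007 -0.0016  0.0003] shift [ 0.0011 -0.0035  0.0055]
```

>>> {"api": "play_rows", "payload": {
  "rows": [
    [[0, 0, 0, -0.004, 0, 0, 0], [0, 0, 0, -0.008, 0, 0, 0], [0, 0, 0, -0.01, 0, 0, 0], [0, 0, 0, -0.01, 0, 0, 0], [0, 0, 0, 0.04, 0, 0, 0], [0, 0, 0, 0.04, 0, -0.15, 0.3], [0, 0, 0, 0.04, 0, -0.3, 0.7], [0, 0, 0, -0.1, 0, -0.33, 1]]
  ]
}}

```text
time_s: 31.75
ee_pos: [0.6194, 0.0207, 0.1491]
eef_rot: [179.7, 0.1, 102.8]
force: [-0.1, -0.0, -0.2]
finger_gap: 0.0545
finger_force: 0.0
```

```bash
python3 g.py -46 0 33
python3 - <<'E'
from w import *
from g import gp
for n in('scene',): top(np.array([*gp(-46),.052]),(8,12,16),n,name='pics/s12.png');print(gp(-46),gp(-32))
E
```

```text
tcp in gauge [-12.1  -1.6]
at 31.75 [0.6194 0.0207 0.1491] [1.7966e+02 1.2000e-01 1.0279e+02] F [-0.1 -0.  -0.2] gap 0.0545
turn [0.0019 0.0007 0.0005] shift [-0.1348 -0.0092  0.4647]
seed (228, 240) [122 119 123]
8 264.0 [227.5 239.8] mid [ 0.6222 -0.0149] [(np.float64(0.0433), np.float64(-156.7)), (np.float64(0.0752), np.float64(101.8))]
12 280.0 [227.5 239.8] mid [ 0.6225 -0.0148] [(np.float64(0.0439), np.float64(-156.7)), (np.float64(0.0752), np.float64(101.8))]
16 300.0 [227.4 239.6] mid [ 0.6226 -0.0161] [(np.float64(0.0461), np.float64(-158.2)), (np.float64(0.0806), np.float64(99.4))]
[ 0.62531293 -0.01277459] [0.62223508 0.00088289]
```

Boss A's middle is at gauge x ≈ −48, so it is clear of the pin. I'll grasp it.

>>> {"api": "play_rows", "payload": {
  "rows": [
    [[0, 0, 0, -0.135, -0.009, 0.05, 1], [0, 0, 0, -0.14, -0.009, 0.1, 1], [0, 0, 0, -0.14, -0.009, 0.28, 1], [0, 0, 0, -0.14, -0.009, 0.42, 1], [0, 0, 0, -0.14, -0.009, 0.465, 1], [0, 0, 0, -0.14, -0.009, 0.465, 1], [0, 0, 0, -0.14, -0.009, 0.465, 0.2], [0, 0, 0, -0.14, -0.009, 0.465, 0.2]]
  ]
}}

```text
time_s: 32.8
ee_pos: [0.6243, -0.0146, 0.03]
eef_rot: [179.9, 0.0, 102.7]
force: [0.0, -0.4, 0.7]
finger_gap: 0.0518
finger_force: 0.0
```

>>> {"api": "play_rows", "payload": {
  "rows": [
    [[0, 0, 0, 0, 0, 0, 0.2], [0, 0, 0, 0, 0, 0, 0.2], [0, 0, 0, 0, 0, 0, 0.2], [0, 0, 0, 0, 0, 0, 0.2], [0, 0, 0, 0, 0, -0.1, 0.2], [0, 0, 0, 0, 0, -0.3, 0.2], [0, 0, 0, 0, 0, -0.5, 0.2], [0, 0, 0, 0, 0, -0.5, 0.2]]
  ],
  "newtons": 50
}}

```text
time_s: 33.8
ee_pos: [0.6253, -0.0148, 0.158]
eef_rot: [179.6, 0.2, 102.7]
force: [-0.2, -0.1, -2.7]
finger_gap: 0.0431
finger_force: 54.2
```

```bash
python3 - <<'E'
from h import *
# tray rim outer corners from brown mask, rim at z=.03, in first top & scene views
for n,f,c,r in(('top','pics/top0.png',(423,216),45),('scene','pics/scene0.png',(156,177),45)):
    I=cv2.imread(f);h=cv2.cvtColor(I,40);b=cv2.inRange(h,(3,90,30),(20,255,255));k=np.zeros_like(b);cv2.circle(k,c,r,255,-1);b&=k
    C=max(cv2.findContours(b,0,1)[0],key=cv2.contourArea);A=cv2.approxPolyDP(cv2.convexHull(C),4,True)[:,0]
    P=[plane(n,q,.03)[:2] for q in A.astype(float)];print(n,A.tolist(),np.round(P,3).tolist(),np.round(np.mean(P,0),4))
E
python3 go.py .495 -.362 .15 72
```

```text
top [[406, 189], [450, 201], [438, 245], [394, 232]] [[0.584, -0.299], [0.546, -0.447], [0.397, -0.403], [0.438, -0.257]] [ 0.4912 -0.3516]
scene [[163, 152], [192, 180], [149, 206], [120, 176]] [[0.396, -0.397], [0.46, -0.242], [0.605, -0.29], [0.545, -0.445]] [ 0.5014 -0.3433]
at 33.8 [ 0.6253 -0.0148  0.158 ] [1.7961e+02 1.5000e-01 1.0266e+02] F [-0.2 -0.1 -2.7] gap 0.0431
turn [0.0024 0.0003 0.1703] shift [-1.2409 -0.8131  0.0297]
```

>>> {"api": "play_rows", "payload": {
  "rows": [
    [[0, 0, 0.154, -1, -0.68, 0, 0.2], [0, 0, 0.154, -1, -0.68, 0, 0.2], [0, 0, 0.154, -1, -0.68, 0, 0.2], [0, 0, 0.154, -1, -0.68, 0, 0.2], [0, 0, 0.154, -1, -0.68, 0, 0.2], [0, 0, 0.154, -1, -0.68, 0, 0.2], [0, 0, 0.154, -1, -0.68, 0, 0.2], [0, 0, 0.154, -1, -0.68, 0, 0.2]]
  ]
}}

```text
time_s: 34.8
ee_pos: [0.5126, -0.2945, 0.1532]
eef_rot: [-180.0, -0.0, 75.0]
force: [-0.3, 0.8, -3.1]
finger_gap: 0.0429
finger_force: 54.1
```

```bash
python3 go.py .492 -.352 .034 75; python3 go.py .492 -.352 .0275 75
```

```text
at 34.8 [ 0.5126 -0.2945  0.1532] [-1.7996e+02 -3.0000e-02  7.5010e+01] F [-0.3  0.8 -3.1] gap 0.0429
turn [-0.0002 -0.0002  0.0001] shift [-0.2436 -0.02    0.4766]
at 34.8 [ 0.5126 -0.2945  0.1532] [-1.7996e+02 -3.0000e-02  7.5010e+01] F [-0.3  0.8 -3.1] gap 0.0429
turn [-0.0002 -0.0002  0.0001] shift [-0.2436 -0.02    0.5026]
```

>>> {"api": "play_rows", "payload": {
  "rows": [
    [[0, 0, 0, -0.15, -0.02, 0, 0.2], [0, 0, 0, -0.244, -0.02, 0.05, 0.2], [0, 0, 0, -0.244, -0.02, 0.2, 0.2], [0, 0, 0, -0.244, -0.02, 0.34, 0.2], [0, 0, 0, -0.244, -0.02, 0.42, 0.2], [0, 0, 0, -0.244, -0.02, 0.46, 0.2], [0, 0, 0, -0.244, -0.02, 0.475, 0.2], [0, 0, 0, -0.244, -0.02, 0.48, 0.2]]
  ]
}}

```text
time_s: 35.8
ee_pos: [0.4917, -0.3531, 0.0345]
eef_rot: [180.0, 0.0, 75.0]
force: [-4.3, 3.4, 8.1]
finger_gap: 0.0432
finger_force: 55.2
```

>>> {"api": "play_rows", "payload": {
  "rows": [
    [[0, 0, 0, 0, 0, 0.006, 0.2], [0, 0, 0, 0, 0, 0.012, 0.2], [0, 0, 0, 0, 0, 0.015, 0.2], [0, 0, 0, 0, 0, 0.015, 0.2], [0, 0, 0, 0, 0, 0.015, 0.2], [0, 0, 0, 0, 0, 0.015, 0.2], [0, 0, 0, 0, 0, 0.015, 0.2], [0, 0, 0, 0, 0, 0.015, 0.2]]
  ]
}}

```text
time_s: 36.8
ee_pos: [0.4921, -0.3549, 0.0328]
eef_rot: [179.8, 0.2, 74.9]
force: [-7.1, -1.5, 15.1]
finger_gap: 0.0426
finger_force: 56.5
```

>>> {"api": "play_rows", "payload": {
  "rows": [
    [[0, 0, 0, 0, 0, -0.012, 0.2], [0, 0, 0, 0, 0, -0.012, 0.85], [0, 0, 0, 0, 0, -0.012, 0.85], [0, 0, 0, 0, 0, -0.012, 0.85], [0, 0, 0, 0, 0, -0.15, 0.85], [0, 0, 0, 0, 0, -0.4, 0.85], [0, 0, 0, 0, 0, -0.6, 0.85], [0, 0, 0, 0.5, 0, -0.7, 0.85]]
  ]
}}

```text
time_s: 37.8
ee_pos: [0.5084, -0.2971, 0.1952]
eef_rot: [179.7, 0.2, 74.7]
force: [2.0, 0.8, -0.7]
finger_gap: 0.0725
finger_force: 0.0
```

>>> {"api": "play_rows", "payload": {
  "rows": [
    [[0, 0, 0, 0.6, 0, -0.2, 1], [0, 0, 0, 0.6, 0, -0.2, 1], [0, 0, 0, 0.6, 0, -0.2, 1], [0, 0, 0, 0.6, 0, -0.2, 1], [0, 0, 0, 0.6, 0, -0.2, 1], [0, 0, 0, 0.6, 0, -0.2, 1], [0, 0, 0, 0.6, 0, -0.2, 1], [0, 0, 0, 0.6, 0, -0.2, 1]]
  ]
}}

```text
time_s: 38.8
ee_pos: [0.5465, -0.1499, 0.2418]
eef_rot: [-180.0, -0.0, 74.9]
force: [0.1, 0.9, -0.4]
finger_gap: 0.0852
finger_force: 0.0
```

Run:
```python
from w import *
top(np.array([.492,-.353,.05]),(8,12),'scene',name='pics/s13.png')
top(np.array([.448,.374,.047]),(5,8),'scene')
S=cv2.imread('pics/s13.png');cv2.imwrite('pics/fin.png',cv2.resize(S[130:330,100:440],None,fx=2.3,fy=2.3,interpolation=cv2.INTER_CUBIC))
```

```text
seed (154, 170) [72 70 72]
8 152.0 [153.4 171.6] mid [ 0.5009 -0.349 ] [(np.float64(0.0454), np.float64(-150.1)), (np.float64(0.0798), np.float64(99.9))]
12 174.0 [153.3 171.5] mid [ 0.4924 -0.3562] [(np.float64(0.0474), np.float64(-166.9)), (np.float64(0.0913), np.float64(77.0))]
seed (391, 247) [98 96 99]
5 413.0 [394.2 249.1] mid [0.4484 0.3882] [(np.float64(0.0543), np.float64(-177.1)), (np.float64(0.106), np.float64(87.0))]
8 1373.0 [387.4 264.6] mid [0.4979 0.376 ] [(np.float64(0.1425), np.float64(-169.6)), (np.float64(0.1411), np.float64(98.5))]
```

View pics/fin.png

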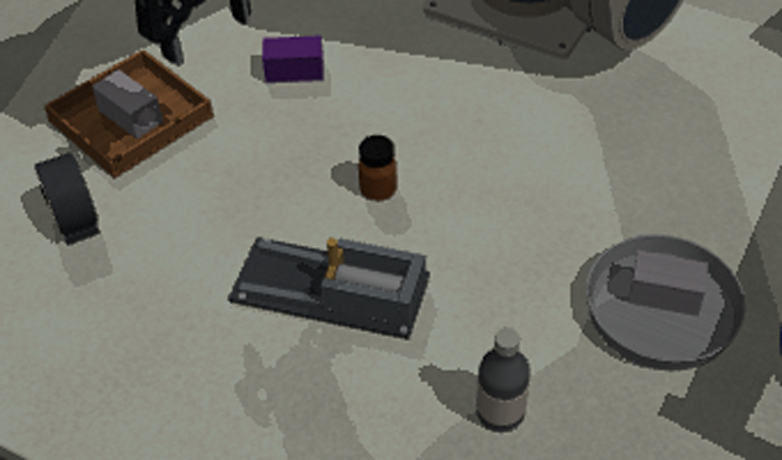

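The final crop shows the fitting boss flat in the tray at (127,102) and the non-fitting boss flat in the steel dish at (660,280). The jar, oil bottle and clock have not moved. The arm is clear of everything.

```bash
python3 -c "
from bench import close_job
print(close_job())"
```

```text
the job is handed in; nothing more can be done
None
```

The job is handed in at about 39 s: the boss that started on the dish side of the jar stopped at the pin's nose and lies flat in the steel dish, and the other went fully home, was stripped off, and lies flat in the wooden tray.

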